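Shut the chute flap and hold the shell bin's lid for filling

ROBOT

A 7-joint arm with a two-finger parallel gripper is mounted at the origin on the work surface. World frame = base frame: x ahead of the robot, y to its left, z up, the work surface at z = 0. Lengths are in m, angles in rad, forces in N, time in s.
With the tool pointing down it reaches from about 0.35 to 0.775 m from the base axis. Payload 3.1 kg.
Tool frame: the origin (TCP) lies midway between the tips of the shut fingers; the grasp point (between the pads) lies 19 mm behind it; z points along the fingers, y is the line along which they close (so a half turn about z gives the same grasp; the last joint's range is limited). The gripper opens to 85 mm and grips with 20 to 120 N. Pads are 22 mm wide; open, the fingers measure 114 mm over their backs; the gripper's body (76 mm by 85 mm) begins 54 mm behind the grasp point. The pads swing forward as they close: fully open they stand 13 mm farther back than shut.
Start: joints at [1.099, 0.311, 0.014, 1.512, -0.004, 1.319, -0.027], TCP at [0.229, -0.5, 0.231] pointing down, gripper open.
Joint ranges: [-2.7, 2.7], [-0.3, 1.91], [-1.27, 1.3], [0.12, 2.57], [-1.44, 4.58], [0.2, 2.03], [-3.05, 3.05]. Speed limits (rad/s): [2.79, 2.79, 3.14, 3.14, 3.14, 3.14, 3.14].

INTERFACE

Orientations are given as a rotation vector (axis times angle).
In Python, from bench import r gives the robot as it stands. The module is installed in compiled form; this text tells all that it offers.
- The arm moves only by the tool carry_out, never from a script. Its argument "commands" is a list of rows, each an object of numbers: "rx", "ry", "rz": the turn, a rotation vector about the tool's x, y, z in units of pi rad (1.0 is pi rad); "x", "y", "z": the shift along the tool's x, y, z in units of 250 mm (1.0 is 250 mm); "claw": the closure, from -1 (fully open) to 1 (shut). A call has 1 to 12 rows; each row shifts and turns the commanded pose from where the row before left it, along the tool's axes as they then stand; what a row does not reach is not made up. A row lasts 1/10 s, in which the tool goes at most 50 mm and 8.59 degrees, less where a joint would pass 70% of its speed; a pose out of reach is approached as far as the arm can. A call with a number of a shift or a turn outside -1 to 1 is refused whole. A call with a gripper value outside its range is refused whole. The fingers move at their own pace and stop on an object; "squeeze" is the grip in N (left out, the last holds). Time passes only in rows, so rows that do not move let the fingers close. It gives the time, the measured TCP pose, the force, the opening and the grip force at its end, in the units of the state.
- r.state(): the state, without advancing time (a new reading comes with each control period).
- r.camera(name): name is "scene" or "top"; returns the picture (400x640x3 uint8, red, green, blue); there is no depth.
- r.camera_params(name): a dict with "fx", "fy", "cx", "cy" (pixels), "T" (4x4, takes a point from camera to world coordinates). Camera axes: x right, y up, looking along -z (the intrinsics and any distortion apply to the point x, -y, -z); pixel columns grow to the right and rows downward; lengths in m; the calibration is good to about 2 mm. A picture is of the moment at which its call begins. camera_params takes no time and is no camera call.
- r.sign_off(): hands the job in; it is judged then, once.
The state is a dict: "clock": time; "joints": joint angles; "qd": joint speeds; "joint_torque": joint torques, N m; "ee_pos": TCP position; "tcp_rot": TCP orientation; "wrist_force": force on the tool from outside, world axes, zero at the start; "moment": the same for the moment, N m; "opening": finger opening in m; "finger_force": force on a finger pad.
Only numpy, scipy, OpenCV 4.12 (cv2) and the standard library are available. Lean on these libraries where they do the work, as an engineer would, in place of code of your own. Each camera call takes 0.05 s, during which the arm holds its last target. There are 200 camera calls.

TASK

The shell bin on the bench is about to be topped up. Push its front chute flap up until it is fully shut so that nothing can spill out, then lift the bin's lid and hold it open at 45 degrees while shells are tipped in, leaving the things that stand around the bin where they are. Finish while still holding the lid steady at that angle: it falls shut when let go, and nothing but you may prop it.

Things in the scene. Friction and masses are not known exactly. Their poses are not given: they have to be found in the camera images.
- bin: Grey plastic stacking container, 200 (x) x 300 (y) x 147 mm high, walls 4 mm; heavy with shells, it does not move. Origin: centre of its underside, on the bench. Its x axis points from its front (flap and handle side, which faces the robot, turned up to 17 degrees) to its back, y along its 300 mm length, z up. The front face lies at x = -100 mm. The flap fills an opening in the front, 50 to 127 mm high and 240 mm wide; below it is a fixed sill, above it a fixed 20 mm header.
- flap_angle (a joint): Angle of the chute flap: 0 is upright, flush in the front face, fully shut; it grows as the top edge leans out towards the robot, up to a stop at 1.05. The hinge is the flap's lower edge: along the bin's y, at x = -98, z = 51 mm in the bin's frame. It is stiff (about 0.12 N m of friction) and stays where it is left, shut or open; the higher up it is pushed, the less force it takes (about 2 N at its upper edge).
- flap_edge (a point): Middle of the flap's upper free edge, 75 mm from its hinge. The flap is a plate 4 mm thick, 238 mm wide, flat on the outside except for a small finger ledge, 80 mm wide, that stands 12 mm out from the middle of its upper edge. When shut its middle lies under the lid's bow handle, so it is best pushed home to one side, about 100 mm from the middle.
- lid: Grey plastic lid of the bin with its handle, 208 x 308 mm, 5 mm thick with a 13 mm downturned rim, top surface 154 mm above the bench when closed (low stiffening ribs on it rise to 157 mm). Origin on its hinge line, at the middle; its x axis points from the handle to the hinge, z is the normal of its upper face. Weighs 0.3 to 0.6 kg; starts closed.
- lid_angle (a joint): Opening angle of the lid: 0 closed, pi/2 upright, stop at 1.92. The hinge is free: below about pi/2 the lid falls shut when let go.
- lid_handle (a point): Middle of the lid's bow handle: a round steel bar 12 mm thick and 80 mm long, parallel to the hinge, standing 48 mm out from the lid's front edge on two legs (42 mm of clear gap behind the bar, 68 mm between the legs). When the lid is closed the bar is level, 150 mm above the bench, 152 mm in front of the bin's middle, with free air above and below. It lies 256 mm from the hinge line and can be pinched from above; it then turns between the fingers as the lid swings.
- lid_hinge (a point): Middle of the lid's hinge line, at the top of the bin's back: x = 104, y = 0, z = 149 mm in the bin's frame.
- cleaner: White plastic bottle with a white cap, 72 mm across, 210 mm tall, standing beside the bin; origin: centre of its underside. To be left alone.
- paint_tin: Paint tin, 102 mm across, 121 mm tall, standing beside the bin; origin: centre of its underside. To be left alone.
- brush: Flat paint brush, 200 mm long and 42 mm wide, with a wooden handle, lying on the bench in front of the bin to one side; origin: under its middle, x from the handle to the bristles. To be left alone.

How it is judged:
By the outcome, as a careful person would: the job done as asked, in the order asked, and still so for the second after the job is handed in, while the arm keeps its last pose, push and grip.
It also fails if it takes over 58 s, if anything falls off the work surface, if the arm or the gripper's body presses on something with over 40 N, if the wrist force passes 120 N, or if a joint passes its speed limit or range.

## Working session

There is one attempt and no reset: what is moved stays moved. The work goes in short steps, Python scripts to look and compute and a tool call to move; the robot and the scene stay as the last step left them, time stands still between calls to the robot, and variables do not carry over. Pictures are saved under pics/ and viewed, at most 13 in all, crops included, and the job is handed in when it is done.

Besides the shell and the picture viewer there is one more tool, called after "Call:" as a command line: name --argument value ..., lists and objects as JSON in quotes. carry_out: Moves the arm, as the interface text tells. Shifts and turns lie within -1 to 1; 1 stands for 250 mm of shift or pi rad of turn. Its arguments: {"type":"object","properties":{"commands":{"type":"array"},"squeeze":{"type":"number"}},"required":["commands"]}

```bash
mkdir -p pics
python3 - <<'E'
from bench import r
import cv2,numpy as np
for n in("scene","top"):
    cv2.imwrite(f"pics/{n}0.png",r.camera(n)[:,:,::-1]); p=r.camera_params(n)
    print(n,{k:np.round(v,4).tolist() if hasattr(v,'__len__') else v for k,v in p.items()})
print(r.state())
E
```

```text
scene {'fx': 414.1557101101693, 'fy': 414.1557101101693, 'cx': 317.21836829300355, 'cy': 201.09022326538354, 'T': [[-0.7654, -0.5482, 0.337, 0.9585], [0.6434, -0.6414, 0.4179, 0.4935], [-0.0129, 0.5367, 0.8437, 1.0563], [0.0, 0.0, 0.0, 1.0]]}
top {'fx': 442.14072152353134, 'fy': 442.14072152353134, 'cx': 322.94202601987047, 'cy': 191.89242941537887, 'T': [[-0.0024, 0.9933, -0.1159, 0.4463], [-1.0, -0.0023, 0.0009, 0.0577], [0.0007, 0.1159, 0.9933, 1.1952], [0.0, 0.0, 0.0, 1.0]]}
{'clock': 0.1, 'joints': array([ 1.09931216,  0.31164682,  0.01400928,  1.51290175, -0.00438942,
        1.31922536, -0.02717938]), 'qd': array([ 2.20463951e-04, -1.37425698e-03, -1.99216901e-04, -4.08944331e-03,
       -1.72773139e-05, -3.53852398e-04, -1.44031135e-03]), 'joint_torque': array([ 8.27272397e-04, -3.80854011e+01,  1.46918586e-01, -2.31241053e+01,
        1.25219207e-02,  8.12183192e-03, -1.76786809e-06]), 'ee_pos': array([ 0.22889506, -0.49937606,  0.23032711]), 'tcp_rot': array([-3.06727725e+00, -6.69605907e-01,  8.80282529e-04]), 'wrist_force': array([ 0.11564187,  0.06327821, -0.11082021]), 'moment': array([ 0.0660759 , -0.02550122,  0.01760911]), 'finger_force': 0.0, 'opening': 0.08551454199841066}
```

View pics/scene0.png

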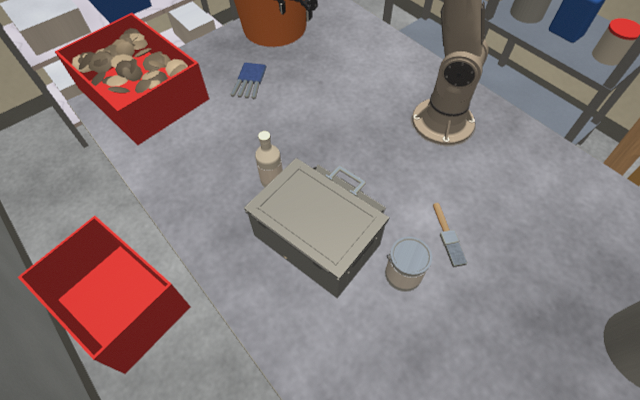

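View pics/top0.png

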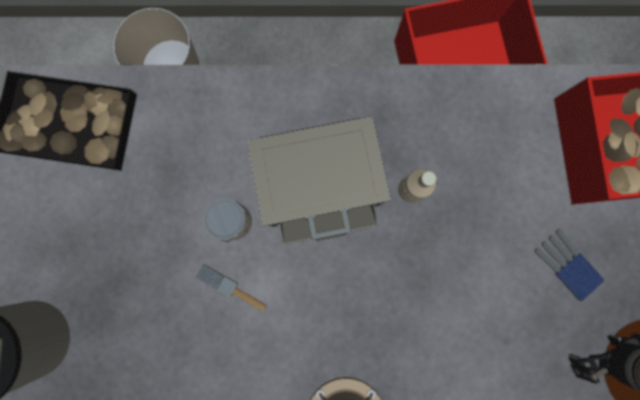

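The scene view shows the bin in mid-picture, with its handle near (347,180). In the top view the lid's corners are at about (249,140), (375,118), (388,203) and (262,224), and the handle bar is near (331,236). The tin is at (227,220), the bottle at (420,185) and the brush at (230,287). I'll enlarge both.

Run:
```python
import cv2
a=cv2.imread("pics/top0.png")[105:255,190:440];cv2.imwrite("pics/topc.png",cv2.resize(a,None,fx=3.2,fy=3.2,interpolation=cv2.INTER_CUBIC))
a=cv2.imread("pics/scene0.png")[120:300,240:480];cv2.imwrite("pics/scenec.png",cv2.resize(a,None,fx=3.2,fy=3.2,interpolation=cv2.INTER_CUBIC))
```

```text
(no output)
```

View pics/topc.png

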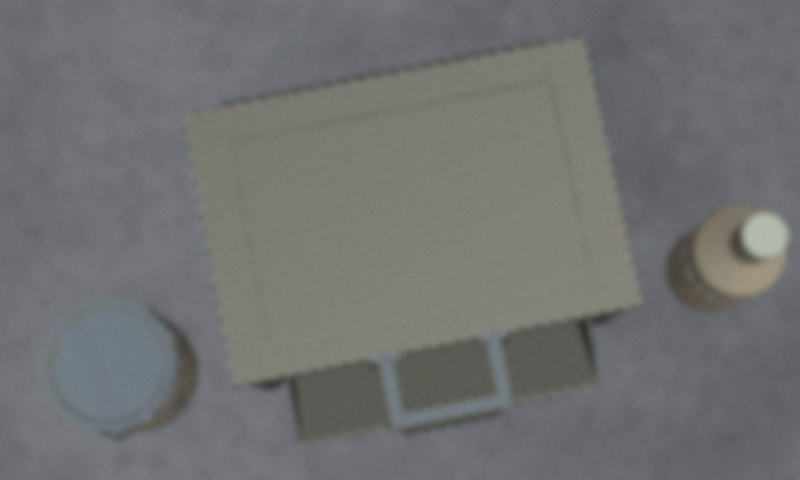

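View pics/scenec.png

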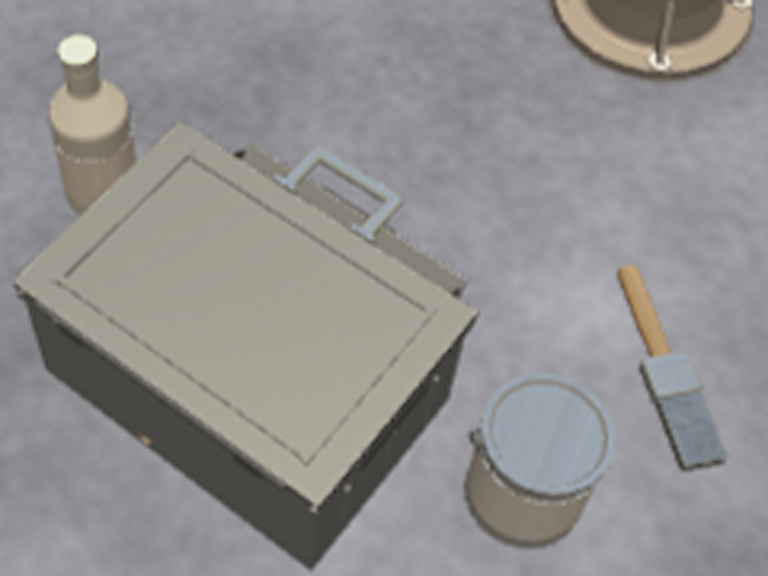

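The top crop shows lid corners at (187,115), (583,38), (640,302) and (233,384), bar ends at (397,421) and (508,402), and flap edge corners at (300,440) and (597,383). The scene crop shows the same lid corners at (317,505), (17,285), (180,123) and (477,315), bar ends at (399,200) and (320,152), and flap corners at (467,283) and (247,147). Next I'll triangulate these.

```bash
cat > h.py <<'E'
import numpy as np
from bench import r
from scipy.optimize import least_squares
from scipy.spatial.transform import Rotation as R
P={n:r.camera_params(n) for n in("scene","top")}
def proj(n,X):
    p=P[n];T=np.array(p["T"]);c=(np.atleast_2d(X)-T[:3,3])@T[:3,:3]
    return np.c_[p["cx"]+p["fx"]*c[:,0]/-c[:,2],p["cy"]+p["fy"]*-c[:,1]/-c[:,2]]
def tri(s,t):
    f=lambda X:np.r_[proj("scene",X)[0]-s,proj("top",X)[0]-t]
    q=least_squares(f,[.5,0,.1]);return q.x,np.abs(q.fun).max()
def onz(n,uv,z):
    return least_squares(lambda q:proj(n,[q[0],q[1],z])[0]-uv,[.5,0]).x
def crop(o,uv):return (np.array(uv)+.5)/3.2-.5+o
S=lambda *uv:crop([240,120],uv)
Tp=lambda *uv:crop([190,105],uv)
E
python3 - <<'E'
from h import *
L={'BL':(S(317,505),Tp(187,115)),'BR':(S(17,285),Tp(583,38)),'FR':(S(180,123),Tp(640,302)),'FL':(S(477,315),Tp(233,384)),
'HL':(S(399,200),Tp(397,421)),'HR':(S(320,152),Tp(508,402)),'fL':(S(467,283),Tp(300,440)),'fR':(S(247,147),Tp(597,383))}
D={}
for k,v in L.items():
    D[k],e=tri(*v);print(k,D[k].round(4),round(e,2))
# fit bin pose x,y,yaw, flap angle
mod={'BL':(104,154,154),'BR':(104,-154,154),'FR':(-104,-154,154),'FL':(-104,154,154),'HL':(-157,40,150),'HR':(-157,-40,150)}
def pts(q):
    m=dict(mod);a=q[3];fx=-100-75*np.sin(a);fz=51+75*np.cos(a);m['fL']=(fx,119,fz);m['fR']=(fx,-119,fz)
    return {k:R.from_rotvec([0,0,q[2]]).apply(np.array(v)/1000)+[q[0],q[1],0] for k,v in m.items()}
f=lambda q:np.concatenate([np.r_[proj("scene",x)[0]-L[k][0],proj("top",x)[0]-L[k][1]] for k,x in pts(q).items()])
s=least_squares(f,[.6,.05,-.15,.7],loss='soft_l1');print(s.x.round(4),f(s.x).round(1))
print('tin',onz("top",[226,220],.121),'brush ends',onz("top",[200,270],.01),onz("top",[264,306],.01),'cleaner cap',onz("top",Tp(764,234),.21))
q=s.x;Rz=R.from_rotvec([0,0,q[2]])
for n,p in{'handle':(-152,0,150),'hinge':(104,0,149)}.items():print(n,Rz.apply(np.array(p)/1000)+[q[0],q[1],0])
E
```

```text
BL [0.6935 0.2374 0.1489] 0.08
BR [ 0.7526 -0.062   0.1459] 0.55
FR [ 0.5508 -0.1016  0.151 ] 0.02
FL [0.4909 0.1999 0.1476] 0.0
HL [0.4629 0.0794 0.1494] 0.42
HR [ 0.4769 -0.0029  0.145 ] 0.26
fL [0.4494 0.1552 0.0966] 0.34
fR [ 0.4943 -0.0768  0.0927] 0.65
[0.6235 0.0693 0.1931 0.8129] [ 0.1  0.8 -1.7 -1.4 -1.8 -1.2 -0.1 -1.6 -0.1 -0.7  0.3 -0.2  0.3 -0.9
 -0.6 -0.5 -0.3 -0.6  0.1  0.7  0.5 -0.5 -1.3  0.   0.4 -0.9 -1.   0.3
  0.4 -1.9  1.  -0.7]
tin [0.50357257 0.29223361] brush ends [0.37753227 0.38215356] [0.28408662 0.2117474 ] cleaner cap [ 0.59278535 -0.18079598]
handle [0.47429123 0.04017743 0.15      ]
hinge [0.72553289 0.08930609 0.149     ]
```

```bash
cat >> h.py <<'E'
Q=[.6235,.0693,.1931]; RB=R.from_rotvec([0,0,Q[2]]); O=np.array([Q[0],Q[1],0])
def w(p):return RB.apply(np.array(p)/1000)+O      # bin mm -> world
def b(x):return RB.inv().apply(np.array(x)-O)*1000
def rot(th):  # tool tilted forward th rad
    s,c=np.sin(th),np.cos(th)
    return RB*R.from_matrix(np.c_[[0,1,0],[c,0,s],[s,0,-c]])
def cur():
    s=r.state();return np.array(s["ee_pos"]),R.from_rotvec(s["tcp_rot"])
def rows(p0,R0,p1,R1,n):
    d=(R0.inv()*R1).as_rotvec()/n;out=[];v=(p1-p0)/n
    for i in range(n):
        t=np.r_[(R0*R.from_rotvec(d*i)).inv().apply(v)/.25,d/np.pi]
        out.append(dict(zip(("x","y","z","rx","ry","rz"),t.round(3).tolist())))
    return out
def show(p1,R1,n,start=None):
    p0,R0=start or cur()
    for o in rows(p0,R0,p1,R1,n):print(o)
def stat():
    p,q=cur();s=r.state();print(round(s["clock"],2),"bin",b(p).round(1),"err rot to bin",np.degrees((RB.inv()*q).as_rotvec()).round(1),"F",np.array(s["wrist_force"]).round(1),s["opening"],"joints",s["joints"].round(2))
E
python3 -c "
from h import *
show(w([-205,-100,200]),rot(np.radians(30)),12)"
```

```text
{'x': 0.124, 'y': -0.101, 'z': 0.01, 'rx': -0.012, 'ry': 0.009, 'rz': -0.035}
{'x': 0.134, 'y': -0.087, 'z': 0.011, 'rx': -0.012, 'ry': 0.009, 'rz': -0.035}
{'x': 0.143, 'y': -0.073, 'z': 0.012, 'rx': -0.012, 'ry': 0.009, 'rz': -0.035}
{'x': 0.149, 'y': -0.057, 'z': 0.013, 'rx': -0.012, 'ry': 0.009, 'rz': -0.035}
{'x': 0.154, 'y': -0.041, 'z': 0.016, 'rx': -0.012, 'ry': 0.009, 'rz': -0.035}
{'x': 0.157, 'y': -0.025, 'z': 0.019, 'rx': -0.012, 'ry': 0.009, 'rz': -0.035}
{'x': 0.159, 'y': -0.009, 'z': 0.023, 'rx': -0.012, 'ry': 0.009, 'rz': -0.035}
{'x': 0.158, 'y': 0.007, 'z': 0.028, 'rx': -0.012, 'ry': 0.009, 'rz': -0.035}
{'x': 0.155, 'y': 0.023, 'z': 0.033, 'rx': -0.012, 'ry': 0.009, 'rz': -0.035}
{'x': 0.151, 'y': 0.039, 'z': 0.038, 'rx': -0.012, 'ry': 0.009, 'rz': -0.035}
{'x': 0.145, 'y': 0.053, 'z': 0.044, 'rx': -0.012, 'ry': 0.009, 'rz': -0.035}
{'x': 0.137, 'y': 0.067, 'z': 0.051, 'rx': -0.012, 'ry': 0.009, 'rz': -0.035}
```

Call:
carry_out --commands '[{"x": 0.124, "y": -0.1, "z": 0.01, "rx": -0.012, "ry": 0.009, "rz": -0.035, "claw": 1}, {"x": 0.134, "y": -0.087, "z": 0.011, "rx": -0.012, "ry": 0.009, "rz": -0.035, "claw": 1}, {"x": 0.143, "y": -0.073, "z": 0.012, "rx": -0.012, "ry": 0.009, "rz": -0.035, "claw": 1}, {"x": 0.149, "y": -0.057, "z": 0.013, "rx": -0.012, "ry": 0.009, "rz": -0.035, "claw": 1}, {"x": 0.154, "y": -0.041, "z": 0.016, "rx": -0.012, "ry": 0.009, "rz": -0.035, "claw": 1}, {"x": 0.157, "y": -0.025, "z": 0.019, "rx": -0.012, "ry": 0.009, "rz": -0.035, "claw": 1}, {"x": 0.159, "y": -0.009, "z": 0.023, "rx": -0.012, "ry": 0.009, "rz": -0.035, "claw": 1}, {"x": 0.158, "y": 0.007, "z": 0.028, "rx": -0.012, "ry": 0.009, "rz": -0.035, "claw": 1}, {"x": 0.155, "y": 0.023, "z": 0.033, "rx": -0.012, "ry": 0.009, "rz": -0.035, "claw": 1}, {"x": 0.151, "y": 0.039, "z": 0.038, "rx": -0.012, "ry": 0.009, "rz": -0.035, "claw": 1}, {"x": 0.145, "y": 0.053, "z": 0.044, "rx": -0.012, "ry": 0.009, "rz": -0.035, "claw": 1}, {"x": 0.137, "y": 0.067, "z": 0.051, "rx": -0.012, "ry": 0.009, "rz": -0.035, "claw": 1}]' --squeeze 40

```text
clock: 1.3
ee_pos: [0.4386, -0.0665, 0.1975]
tcp_rot: [1.72, 2.139, 0.558]
wrist_force: [0.9, -0.2, -0.0]
opening: 0.0003
finger_force: 0.0
```

```bash
python3 -c "
from h import *
stat()
show(w([-205,-100,82]),rot(np.radians(30)),4)"
```

```text
1.3 bin [-207.5  -97.8  197.5] err rot to bin [108.8 111.4  28.9] F [ 0.9 -0.2 -0. ] 0.00033111522412961275 joints [ 0.72 -0.19 -0.35  2.25 -0.54  0.67  0.93]
{'x': -0.0, 'y': -0.056, 'z': 0.101, 'rx': 0.0, 'ry': 0.001, 'rz': 0.002}
{'x': -0.001, 'y': -0.056, 'z': 0.101, 'rx': 0.0, 'ry': 0.001, 'rz': 0.002}
{'x': -0.001, 'y': -0.056, 'z': 0.101, 'rx': 0.0, 'ry': 0.001, 'rz': 0.002}
{'x': -0.002, 'y': -0.056, 'z': 0.101, 'rx': 0.0, 'ry': 0.001, 'rz': 0.002}
```

Call:
carry_out --commands '[{"y": -0.056, "z": 0.101, "claw": 1}, {"y": -0.056, "z": 0.101, "claw": 1}, {"y": -0.056, "z": 0.101, "claw": 1}, {"y": -0.056, "z": 0.101, "claw": 1}, {"claw": 1}]'

```text
invalid input at $.commands[0]: expected keys rx, ry, rz, x, y, z, claw
```

```bash
python3 -c "
from h import *
stat()
p,q=cur()
show(w([-150,-100,88]),rot(np.radians(30)),4)
p=[-150,-100,88]
for a in [.6,.4,.2,.1]:
  n=[-112.6-62*np.sin(a),-100,51+62*np.cos(a)-7.25]; print(np.round(n,1));show(w(n),rot(np.radians(30)),1,(w(p),rot(np.radians(30))));p=n"
```

```text
1.3 bin [-207.5  -97.8  197.5] err rot to bin [108.8 111.4  28.9] F [ 0.9 -0.2 -0. ] 0.00033111522412961275 joints [ 0.72 -0.19 -0.35  2.25 -0.54  0.67  0.93]
{'x': -0.001, 'y': -0.005, 'z': 0.124, 'rx': 0.0, 'ry': 0.001, 'rz': 0.002}
{'x': -0.002, 'y': -0.005, 'z': 0.124, 'rx': 0.0, 'ry': 0.001, 'rz': 0.002}
{'x': -0.002, 'y': -0.005, 'z': 0.124, 'rx': 0.0, 'ry': 0.001, 'rz': 0.002}
{'x': -0.002, 'y': -0.005, 'z': 0.124, 'rx': 0.0, 'ry': 0.001, 'rz': 0.002}
[-147.6 -100.    94.9]
{'x': 0.0, 'y': 0.022, 'z': -0.019, 'rx': 0.0, 'ry': 0.0, 'rz': 0.0}
[-136.7 -100.   100.9]
{'x': 0.0, 'y': 0.05, 'z': 0.001, 'rx': 0.0, 'ry': 0.0, 'rz': 0.0}
[-124.9 -100.   104.5]
{'x': -0.0, 'y': 0.048, 'z': 0.011, 'rx': 0.0, 'ry': 0.0, 'rz': 0.0}
[-118.8 -100.   105.4]
{'x': 0.0, 'y': 0.023, 'z': 0.009, 'rx': 0.0, 'ry': 0.0, 'rz': 0.0}
```

All the keys are needed in every row.

Call:
carry_out --commands '[{"x": 0, "y": -0.056, "z": 0.101, "rx": 0, "ry": 0, "rz": 0, "claw": 1}, {"x": 0, "y": -0.056, "z": 0.101, "rx": 0, "ry": 0, "rz": 0, "claw": 1}, {"x": 0, "y": -0.056, "z": 0.101, "rx": 0, "ry": 0, "rz": 0, "claw": 1}, {"x": 0, "y": -0.056, "z": 0.101, "rx": 0, "ry": 0, "rz": 0, "claw": 1}, {"x": 0, "y": 0, "z": 0, "rx": 0, "ry": 0, "rz": 0, "claw": 1}, {"x": 0, "y": 0, "z": 0, "rx": 0, "ry": 0, "rz": 0, "claw": 1}]'

```text
clock: 1.9
ee_pos: [0.4408, -0.0692, 0.0823]
tcp_rot: [1.727, 2.136, 0.558]
wrist_force: [0.1, 0.1, 0.7]
opening: 0.0003
finger_force: 0.0
```

```bash
python3 -c "
from h import *
stat()
p,q=cur()
show(w([-150,-100,86]),rot(np.radians(30)),6)"
```

```text
1.9 bin [-205.8 -100.9   82.3] err rot to bin [109.2 111.2  28.9] F [0.1 0.1 0.7] 0.0002664577925885204 joints [ 0.66  0.05 -0.36  2.41 -0.81  0.31  1.26]
{'x': 0.0, 'y': 0.033, 'z': 0.016, 'rx': -0.0, 'ry': 0.0, 'rz': 0.001}
{'x': 0.0, 'y': 0.033, 'z': 0.016, 'rx': -0.0, 'ry': 0.0, 'rz': 0.001}
{'x': 0.0, 'y': 0.033, 'z': 0.016, 'rx': -0.0, 'ry': 0.0, 'rz': 0.001}
{'x': 0.0, 'y': 0.033, 'z': 0.016, 'rx': -0.0, 'ry': 0.0, 'rz': 0.001}
{'x': 0.0, 'y': 0.033, 'z': 0.016, 'rx': -0.0, 'ry': 0.0, 'rz': 0.001}
{'x': 0.0, 'y': 0.033, 'z': 0.016, 'rx': -0.0, 'ry': 0.0, 'rz': 0.001}
```

Call:
carry_out --commands '[{"x": 0, "y": 0.033, "z": 0.016, "rx": 0, "ry": 0, "rz": 0, "claw": 1}, {"x": 0, "y": 0.033, "z": 0.016, "rx": 0, "ry": 0, "rz": 0, "claw": 1}, {"x": 0, "y": 0.033, "z": 0.016, "rx": 0, "ry": 0, "rz": 0, "claw": 1}, {"x": 0, "y": 0.033, "z": 0.016, "rx": 0, "ry": 0, "rz": 0, "claw": 1}, {"x": 0, "y": 0.033, "z": 0.016, "rx": 0, "ry": 0, "rz": 0, "claw": 1}, {"x": 0, "y": 0.033, "z": 0.016, "rx": 0, "ry": 0, "rz": 0, "claw": 1}, {"x": 0, "y": 0.025, "z": -0.01, "rx": 0, "ry": 0, "rz": 0, "claw": 1}, {"x": 0, "y": 0.03, "z": -0.008, "rx": 0, "ry": 0, "rz": 0, "claw": 1}, {"x": 0, "y": 0.03, "z": -0.004, "rx": 0, "ry": 0, "rz": 0, "claw": 1}]'

```text
clock: 2.8
ee_pos: [0.5071, -0.0575, 0.1056]
tcp_rot: [1.728, 2.131, 0.554]
wrist_force: [-19.3, 3.6, 31.9]
opening: -0.0001
finger_force: 18.2
```

```bash
python3 -c "
from h import *
stat()
show(w([-117,-100,106]),rot(np.radians(30)),5)"
```

```text
2.8 bin [-138.6 -102.1  105.6] err rot to bin [109.3 110.9  28.7] F [-19.3   3.6  31.9] -9.113341408534748e-05 joints [ 0.48  0.11 -0.28  2.26 -0.51  0.32  0.87]
{'x': 0.001, 'y': 0.015, 'z': 0.008, 'rx': 0.0, 'ry': 0.001, 'rz': 0.001}
{'x': 0.002, 'y': 0.015, 'z': 0.008, 'rx': 0.0, 'ry': 0.001, 'rz': 0.001}
{'x': 0.002, 'y': 0.015, 'z': 0.008, 'rx': 0.0, 'ry': 0.001, 'rz': 0.001}
{'x': 0.002, 'y': 0.015, 'z': 0.008, 'rx': 0.0, 'ry': 0.001, 'rz': 0.001}
{'x': 0.002, 'y': 0.015, 'z': 0.008, 'rx': 0.0, 'ry': 0.001, 'rz': 0.001}
```

```bash
python3 -c "
from h import *
import cv2
a=r.camera('scene')[130:230,290:420,::-1];t=r.camera('top')[150:270,260:420,::-1]
f=lambda i:cv2.resize(i,(390*2//2,int(i.shape[0]*390/i.shape[1])),interpolation=cv2.INTER_CUBIC)
A,B=f(a),f(t);h=max(len(A),len(B));p=lambda i:cv2.copyMakeBorder(i,0,h-len(i),0,0,0)
cv2.imwrite('pics/c3.png',np.hstack([p(A),p(B)]));stat()"
```

```text
2.9 bin [-131.2 -102.   109.6] err rot to bin [108.5 110.6  29. ] F [-10.5   2.1  22.5] -2.6347655465477274e-06 joints [ 0.48  0.11 -0.29  2.25 -0.51  0.32  0.87]
```

View pics/c3.png

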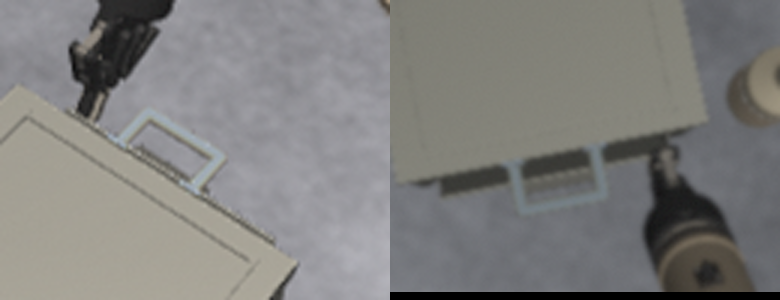

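The flap has risen part way. In the top crop its left lower corner is near (442,193), and the fingertip now seems to sit on its upper edge. I'll get the flap angle from that, then back off and come in lower.

```bash
python3 -c "
from h import *
for a in (0,.1,.2,.3,.4,.5,.6,.8,.95):
  print(a,proj('top',w([-100-75*np.sin(a),119,51+75*np.cos(a)])).round(1),proj('scene',w([-100-75*np.sin(a),119,51+75*np.cos(a)])).round(1))
p=cur()
show(w([-185,-100,112]),rot(np.radians(30)),3)
show(w([-185,-100,75]),rot(np.radians(30)),2,(w([-185,-100,112]),rot(np.radians(30))))"
```

```text
0 [[277.4 220.2]] [[375.4 216.4]]
0.1 [[278.  223.3]] [[377.  214.5]]
0.2 [[278.6 226.3]] [[378.5 212.8]]
0.3 [[279.2 229.3]] [[380.  211.3]]
0.4 [[279.9 232.2]] [[381.4 210. ]]
0.5 [[280.5 234.9]] [[382.7 209. ]]
0.6 [[281.1 237.6]] [[383.9 208.1]]
0.8 [[282.4 242.2]] [[385.8 207.2]]
0.95 [[283.2 245.1]] [[386.9 207.1]]
{'x': 0.004, 'y': -0.06, 'z': -0.039, 'rx': 0.001, 'ry': 0.001, 'rz': 0.002}
{'x': 0.003, 'y': -0.06, 'z': -0.039, 'rx': 0.001, 'ry': 0.001, 'rz': 0.002}
{'x': 0.003, 'y': -0.06, 'z': -0.039, 'rx': 0.001, 'ry': 0.001, 'rz': 0.002}
{'x': -0.0, 'y': -0.037, 'z': 0.064, 'rx': 0.0, 'ry': 0.0, 'rz': 0.0}
{'x': -0.0, 'y': -0.037, 'z': 0.064, 'rx': 0.0, 'ry': 0.0, 'rz': 0.0}
```

Call:
carry_out --commands '[{"x": 0, "y": -0.06, "z": -0.03, "rx": 0, "ry": 0, "rz": 0, "claw": 1}, {"x": 0, "y": -0.06, "z": -0.03, "rx": 0, "ry": 0, "rz": 0, "claw": 1}, {"x": 0, "y": -0.05, "z": 0.03, "rx": 0, "ry": 0, "rz": 0, "claw": 1}, {"x": 0, "y": 0, "z": 0, "rx": 0, "ry": 0, "rz": 0, "claw": 1}, {"x": 0, "y": 0, "z": 0, "rx": 0, "ry": 0, "rz": 0, "claw": 1}]'

```text
clock: 3.4
ee_pos: [0.4717, -0.0639, 0.0888]
tcp_rot: [1.724, 2.133, 0.558]
wrist_force: [0.4, 0.0, 0.7]
opening: -0.0001
finger_force: 0.0
```

```bash
python3 -c "
from h import *
stat()
show(w([-170,-100,86]),rot(np.radians(30)),1)
show(w([-125,-100,91]),rot(np.radians(30)),5,(w([-170,-100,86]),rot(np.radians(30))))"
```

```text
3.4 bin [-174.6 -101.6   88.8] err rot to bin [109.  111.   28.8] F [0.4 0.  0.7] -0.00014909132782985198 joints [ 0.58  0.09 -0.33  2.35 -0.7   0.29  1.1 ]
{'x': 0.006, 'y': 0.01, 'z': 0.019, 'rx': 0.001, 'ry': 0.003, 'rz': 0.007}
{'x': 0.0, 'y': 0.033, 'z': 0.015, 'rx': 0.0, 'ry': 0.0, 'rz': 0.0}
{'x': 0.0, 'y': 0.033, 'z': 0.015, 'rx': 0.0, 'ry': 0.0, 'rz': 0.0}
{'x': 0.0, 'y': 0.033, 'z': 0.015, 'rx': 0.0, 'ry': 0.0, 'rz': 0.0}
{'x': 0.0, 'y': 0.033, 'z': 0.015, 'rx': 0.0, 'ry': 0.0, 'rz': 0.0}
{'x': 0.0, 'y': 0.033, 'z': 0.015, 'rx': 0.0, 'ry': 0.0, 'rz': 0.0}
```

Call:
carry_out --commands '[{"x": 0, "y": 0.01, "z": 0.019, "rx": 0, "ry": 0, "rz": 0, "claw": 1}, {"x": 0, "y": 0.033, "z": 0.015, "rx": 0, "ry": 0, "rz": 0, "claw": 1}, {"x": 0, "y": 0.033, "z": 0.015, "rx": 0, "ry": 0, "rz": 0, "claw": 1}, {"x": 0, "y": 0.033, "z": 0.015, "rx": 0, "ry": 0, "rz": 0, "claw": 1}, {"x": 0, "y": 0.033, "z": 0.015, "rx": 0, "ry": 0, "rz": 0, "claw": 1}, {"x": 0, "y": 0.033, "z": 0.015, "rx": 0, "ry": 0, "rz": 0, "claw": 1}, {"x": 0, "y": 0, "z": 0, "rx": 0, "ry": 0, "rz": 0, "claw": 1}]'

```text
clock: 4.1
ee_pos: [0.521, -0.0525, 0.0893]
tcp_rot: [1.722, 2.136, 0.559]
wrist_force: [-0.6, 0.1, -0.3]
opening: 0.0002
finger_force: 0.0
```

```bash
python3 -c "
from h import *
stat()
show(w([-113,-100,94]),rot(np.radians(30)),4)"
```

```text
4.1 bin [-124.   -99.8   89.3] err rot to bin [108.9 111.2  28.9] F [-0.6  0.1 -0.3] 0.00019322043607772417 joints [ 0.45  0.17 -0.27  2.25 -0.54  0.27  0.89]
{'x': -0.0, 'y': 0.012, 'z': 0.001, 'rx': 0.0, 'ry': 0.001, 'rz': 0.002}
{'x': -0.0, 'y': 0.012, 'z': 0.001, 'rx': 0.0, 'ry': 0.001, 'rz': 0.002}
{'x': -0.0, 'y': 0.012, 'z': 0.001, 'rx': 0.0, 'ry': 0.001, 'rz': 0.002}
{'x': -0.0, 'y': 0.012, 'z': 0.001, 'rx': 0.0, 'ry': 0.001, 'rz': 0.002}
```

Call:
carry_out --commands '[{"x": 0, "y": 0.012, "z": 0.001, "rx": 0, "ry": 0, "rz": 0, "claw": 1}, {"x": 0, "y": 0.012, "z": 0.002, "rx": 0, "ry": 0, "rz": 0, "claw": 1}, {"x": 0, "y": 0.012, "z": 0.002, "rx": 0, "ry": 0, "rz": 0, "claw": 1}]'

```text
clock: 4.4
ee_pos: [0.5261, -0.0513, 0.0911]
tcp_rot: [1.727, 2.137, 0.556]
wrist_force: [-1.7, -0.4, -2.9]
opening: -0.0003
finger_force: 1.2
```

```bash
python3 -c "
from h import *
stat()"
```

```text
4.4 bin [-118.8  -99.6   91.1] err rot to bin [109.2 111.2  28.8] F [-1.7 -0.4 -2.9] -0.00027323654464211895 joints [ 0.42  0.17 -0.25  2.24 -0.51  0.28  0.85]
```

Call:
carry_out --commands '[{"x": 0, "y": 0.01, "z": 0.004, "rx": 0, "ry": 0, "rz": 0, "claw": 1}, {"x": 0, "y": 0.01, "z": 0.004, "rx": 0, "ry": 0, "rz": 0, "claw": 1}, {"x": 0, "y": 0.01, "z": 0.004, "rx": 0, "ry": 0, "rz": 0, "claw": 1}]'

```text
clock: 4.7
ee_pos: [0.5346, -0.0496, 0.0927]
tcp_rot: [1.726, 2.136, 0.557]
wrist_force: [-9.9, -2.3, 2.2]
opening: -0.0
finger_force: 1.1
```

```bash
python3 -c "
from h import *
stat()"
```

```text
4.7 bin [-110.1  -99.6   92.7] err rot to bin [109.2 111.2  28.8] F [-9.9 -2.3  2.2] -3.7480717356411076e-05 joints [ 0.4   0.18 -0.24  2.22 -0.48  0.28  0.82]
```

Call:
carry_out --commands '[{"x": 0, "y": 0.007, "z": 0.004, "rx": 0, "ry": 0, "rz": 0, "claw": 1}, {"x": 0, "y": 0.007, "z": 0.004, "rx": 0, "ry": 0, "rz": 0, "claw": 1}, {"x": 0, "y": 0, "z": 0, "rx": 0, "ry": 0, "rz": 0, "claw": 1}]'

```text
clock: 5.0
ee_pos: [0.5341, -0.0492, 0.0903]
tcp_rot: [1.733, 2.141, 0.552]
wrist_force: [-15.6, -2.7, 4.0]
opening: 0.0
finger_force: 0.0
```

```bash
python3 -c "
from h import *
stat()"
```

```text
5.0 bin [-110.5  -99.1   90.3] err rot to bin [109.6 111.4  28.6] F [-15.6  -2.7   4. ] 1.868588843213272e-05 joints [ 0.39  0.19 -0.23  2.21 -0.47  0.29  0.81]
```

Call:
carry_out --commands '[{"x": 0, "y": -0.052, "z": -0.03, "rx": 0, "ry": 0, "rz": 0, "claw": 1}, {"x": 0, "y": -0.1, "z": -0.058, "rx": 0, "ry": 0, "rz": 0, "claw": 1}, {"x": 0, "y": -0.1, "z": -0.058, "rx": 0, "ry": 0, "rz": 0, "claw": 1}, {"x": 0, "y": 0.04, "z": -0.15, "rx": 0, "ry": 0, "rz": 0, "claw": 0}, {"x": 0, "y": 0.08, "z": -0.15, "rx": 0, "ry": 0, "rz": 0, "claw": 0}, {"x": 0, "y": 0.08, "z": -0.15, "rx": 0, "ry": 0, "rz": 0, "claw": 0}, {"x": 0, "y": 0, "z": 0, "rx": 0, "ry": 0, "rz": 0, "claw": 0}]'

```text
clock: 5.7
ee_pos: [0.4608, -0.0667, 0.2253]
tcp_rot: [1.711, 2.121, 0.561]
wrist_force: [0.8, -1.0, 0.3]
opening: 0.043
finger_force: 0.0
```

```bash
python3 -c "
from h import *
import cv2
a=r.camera('scene')[130:230,290:420,::-1];t=r.camera('top')[150:270,260:420,::-1]
f=lambda i:cv2.resize(i,(390*2//2,int(i.shape[0]*390/i.shape[1])),interpolation=cv2.INTER_CUBIC)
A,B=f(a),f(t);h=max(len(A),len(B));p=lambda i:cv2.copyMakeBorder(i,0,h-len(i),0,0,0)
cv2.imwrite('pics/c4.png',np.hstack([p(A),p(B)]));stat()"
```

```text
5.8 bin [-189.5  -99.8  218.4] err rot to bin [108.8 110.9  28.9] F [-1.1  0.4 -0.2] 0.042651408234377484 joints [ 0.59 -0.18 -0.27  2.19 -0.46  0.69  0.82]
```

View pics/c4.png

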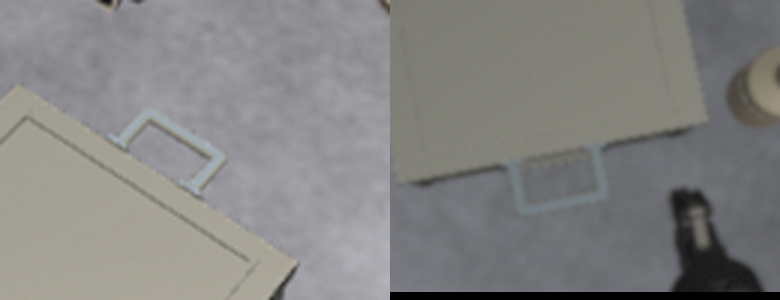

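```bash
python3 -c "
from h import *
import cv2
f=lambda n,p:(proj(n,w(p))[0]-[260,150])*2.4375+[390,0] 
for y in(-30,0,30): print(y,'lid',f('top',[-104,y,154]).round(0),f('top',[-104,y,141]).round(0),*[(a,f('top',[-100-75*np.sin(a)-12*np.cos(a),y,51+75*np.cos(a)-12*np.sin(a)]).round(0)) for a in(0,.05,.1,.15)])
a=cv2.imread('pics/c4.png')[110:225,390:720];cv2.imwrite('pics/c4z.png',cv2.convertScaleAbs(cv2.resize(a,(790,275),interpolation=cv2.INTER_CUBIC),alpha=1.7))"
```

```text
-30 lid [582. 144.] [581. 145.] (0, array([582., 154.])) (0.05, array([583., 158.])) (0.1, array([584., 161.])) (0.15, array([584., 165.]))
0 lid [551. 150.] [551. 151.] (0, array([553., 160.])) (0.05, array([553., 163.])) (0.1, array([554., 167.])) (0.15, array([555., 171.]))
30 lid [521. 156.] [521. 157.] (0, array([523., 166.])) (0.05, array([524., 169.])) (0.1, array([524., 173.])) (0.15, array([525., 177.]))
```

View pics/c4z.png

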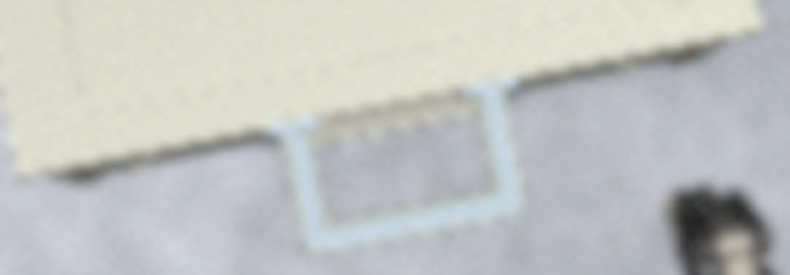

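The ledge shows about 10 px beyond the lid edge, which fits a flap angle of 0 to 0.05. The stall could also have been a knuckle touching the rim, so I'll push again with the gripper turned a quarter turn (slim side towards the lid) and higher on the flap.

Call:
carry_out --commands '[{"x": 0, "y": -0.06, "z": 0.0, "rx": 0, "ry": 0, "rz": 0.045, "claw": 1}, {"x": 0, "y": 0, "z": 0, "rx": 0, "ry": 0, "rz": 0.045, "claw": 1}, {"x": 0, "y": 0, "z": 0, "rx": 0, "ry": 0, "rz": 0.045, "claw": 1}, {"x": 0, "y": 0, "z": 0, "rx": 0, "ry": 0, "rz": 0.045, "claw": 1}, {"x": 0, "y": 0, "z": 0, "rx": 0, "ry": 0, "rz": 0.045, "claw": 1}, {"x": 0, "y": 0, "z": 0, "rx": 0, "ry": 0, "rz": 0.045, "claw": 1}, {"x": 0, "y": 0, "z": 0, "rx": 0, "ry": 0, "rz": 0.045, "claw": 1}, {"x": 0, "y": 0, "z": 0, "rx": 0, "ry": 0, "rz": 0.045, "claw": 1}, {"x": 0, "y": 0, "z": 0, "rx": 0, "ry": 0, "rz": 0.045, "claw": 1}, {"x": 0, "y": 0, "z": 0, "rx": 0, "ry": 0, "rz": 0.045, "claw": 1}, {"x": 0, "y": 0, "z": 0, "rx": 0, "ry": 0, "rz": 0.045, "claw": 1}, {"x": 0, "y": 0, "z": 0, "rx": 0, "ry": 0, "rz": 0.0, "claw": 1}]'

```text
clock: 7.0
ee_pos: [0.4414, -0.067, 0.2067]
tcp_rot: [-2.982, -0.34, -0.8]
wrist_force: [0.0, 0.4, 0.2]
opening: -0.0001
finger_force: 0.0
```

```bash
python3 -c "
from h import *
stat()
G=rot(np.radians(30))*R.from_rotvec([0,0,np.pi/2])
show(w([-185,-100,107]),G,4)
show(w([-125,-100,107]),G,4,(w([-185,-100,107]),G))"
```

```text
7.0 bin [-204.8  -98.8  206.7] err rot to bin [173.1   3.   46.2] F [0.  0.4 0.2] -8.84859127491343e-05 joints [ 0.85 -0.2  -0.46  2.23 -0.56  0.71 -0.61]
{'x': -0.033, 'y': -0.0, 'z': 0.096, 'rx': 0.0, 'ry': 0.0, 'rz': 0.003}
{'x': -0.033, 'y': -0.0, 'z': 0.096, 'rx': 0.0, 'ry': 0.0, 'rz': 0.003}
{'x': -0.033, 'y': 0.0, 'z': 0.096, 'rx': 0.0, 'ry': 0.0, 'rz': 0.003}
{'x': -0.033, 'y': 0.001, 'z': 0.096, 'rx': 0.0, 'ry': 0.0, 'rz': 0.003}
{'x': 0.052, 'y': -0.0, 'z': 0.03, 'rx': 0.0, 'ry': 0.0, 'rz': 0.0}
{'x': 0.052, 'y': -0.0, 'z': 0.03, 'rx': 0.0, 'ry': 0.0, 'rz': 0.0}
{'x': 0.052, 'y': -0.0, 'z': 0.03, 'rx': 0.0, 'ry': 0.0, 'rz': 0.0}
{'x': 0.052, 'y': -0.0, 'z': 0.03, 'rx': 0.0, 'ry': 0.0, 'rz': 0.0}
```

Call:
carry_out --commands '[{"x": -0.033, "y": 0, "z": 0.096, "rx": 0, "ry": 0, "rz": 0.003, "claw": 1}, {"x": -0.033, "y": 0, "z": 0.096, "rx": 0, "ry": 0, "rz": 0.003, "claw": 1}, {"x": -0.033, "y": 0, "z": 0.096, "rx": 0, "ry": 0, "rz": 0.003, "claw": 1}, {"x": -0.033, "y": 0, "z": 0.096, "rx": 0, "ry": 0, "rz": 0.003, "claw": 1}, {"x": 0.052, "y": 0, "z": 0.03, "rx": 0, "ry": 0, "rz": 0, "claw": 1}, {"x": 0.052, "y": 0, "z": 0.03, "rx": 0, "ry": 0, "rz": 0, "claw": 1}, {"x": 0.045, "y": 0, "z": 0.026, "rx": 0, "ry": 0, "rz": 0, "claw": 1}, {"x": 0.04, "y": 0, "z": 0.023, "rx": 0, "ry": 0, "rz": 0, "claw": 1}, {"x": 0, "y": 0, "z": 0, "rx": 0, "ry": 0, "rz": 0, "claw": 1}]'

```text
clock: 7.9
ee_pos: [0.5161, -0.0539, 0.1082]
tcp_rot: [-2.978, -0.29, -0.801]
wrist_force: [-0.0, -0.0, 0.3]
opening: -0.0003
finger_force: 0.0
```

```bash
python3 -c "
from h import *
stat()"
```

```text
7.9 bin [-129.1 -100.3  108.2] err rot to bin [1.735e+02 1.000e-01 4.660e+01] F [-0.  -0.   0.3] -0.000348463665218281 joints [ 0.68  0.14 -0.51  2.23 -0.38  0.32 -0.85]
```

Call:
carry_out --commands '[{"x": 0.014, "y": 0, "z": 0.008, "rx": 0, "ry": 0, "rz": 0, "claw": 1}, {"x": 0.014, "y": 0, "z": 0.008, "rx": 0, "ry": 0, "rz": 0, "claw": 1}, {"x": 0.009, "y": 0, "z": 0.005, "rx": 0, "ry": 0, "rz": 0, "claw": 1}, {"x": 0.009, "y": 0, "z": 0.005, "rx": 0, "ry": 0, "rz": 0, "claw": 1}, {"x": 0, "y": 0, "z": 0, "rx": 0, "ry": 0, "rz": 0, "claw": 1}]'

```text
clock: 8.4
ee_pos: [0.5282, -0.0523, 0.1089]
tcp_rot: [-2.98, -0.284, -0.801]
wrist_force: [-1.0, 0.6, 0.4]
opening: -0.0003
finger_force: 0.0
```

Call:
carry_out --commands '[{"x": 0.009, "y": 0, "z": 0.005, "rx": 0, "ry": 0, "rz": 0, "claw": 1}, {"x": 0.009, "y": 0, "z": 0.005, "rx": 0, "ry": 0, "rz": 0, "claw": 1}]'

```text
clock: 8.6
ee_pos: [0.533, -0.0514, 0.1088]
tcp_rot: [-2.98, -0.283, -0.8]
wrist_force: [0.9, 0.5, -0.7]
opening: 0.0001
finger_force: 0.0
```

```bash
python3 -c "
from h import *
stat()"
```

```text
8.6 bin [-112.  -101.1  108.8] err rot to bin [173.5  -0.3  46.5] F [ 0.9  0.5 -0.7] 0.00010421006221121706 joints [ 0.62  0.17 -0.48  2.2  -0.32  0.32 -0.93]
```

Call:
carry_out --commands '[{"x": 0.009, "y": 0, "z": 0.005, "rx": 0, "ry": 0, "rz": 0, "claw": 1}, {"x": 0.009, "y": 0, "z": 0.005, "rx": 0, "ry": 0, "rz": 0, "claw": 1}]'

```text
clock: 8.8
ee_pos: [0.5358, -0.0507, 0.1076]
tcp_rot: [-2.981, -0.283, -0.793]
wrist_force: [-14.5, -3.1, 9.0]
opening: -0.0002
finger_force: 7.1
```

Call:
carry_out --commands '[{"x": 0.009, "y": 0, "z": 0.005, "rx": 0, "ry": 0, "rz": 0, "claw": 1}, {"x": 0, "y": 0, "z": 0, "rx": 0, "ry": 0, "rz": 0, "claw": 1}]'

```text
clock: 9.0
ee_pos: [0.5358, -0.0506, 0.1061]
tcp_rot: [-2.982, -0.282, -0.785]
wrist_force: [-14.8, -3.5, 8.9]
opening: -0.0002
finger_force: 7.4
```

```bash
python3 -c "
from h import *
stat()"
```

```text
9.0 bin [-109.  -100.8  106.1] err rot to bin [173.8  -0.4  45.7] F [-14.8  -3.5   8.9] -0.00017264018552500733 joints [ 0.6   0.18 -0.46  2.19 -0.29  0.32 -0.96]
```

Call:
carry_out --commands '[{"x": -0.07, "y": 0, "z": -0.04, "rx": 0, "ry": 0, "rz": 0, "claw": 1}, {"x": -0.15, "y": 0, "z": -0.087, "rx": 0, "ry": 0, "rz": 0, "claw": 1}, {"x": 0.06, "y": 0, "z": -0.15, "rx": 0, "ry": 0, "rz": 0, "claw": 0}, {"x": 0.08, "y": 0, "z": -0.14, "rx": 0, "ry": 0, "rz": 0, "claw": 0}, {"x": 0.08, "y": 0, "z": -0.14, "rx": 0, "ry": 0, "rz": 0, "claw": 0}, {"x": 0.08, "y": 0, "z": -0.14, "rx": 0, "ry": 0, "rz": 0, "claw": 0}, {"x": 0, "y": 0, "z": 0, "rx": 0, "ry": 0, "rz": 0, "claw": 0}]'

```text
clock: 9.7
ee_pos: [0.476, -0.0637, 0.2775]
tcp_rot: [-2.982, -0.286, -0.821]
wrist_force: [1.0, 0.3, 0.1]
opening: 0.043
finger_force: 0.0
```

```bash
python3 -c "
from h import *
stat()
show(w([-152,0,240]),rot(0),12)"
```

```text
9.7 bin [-170.3 -102.2  277.5] err rot to bin [172.7  -0.2  47.4] F [1.  0.3 0.1] 0.04295650258464995 joints [ 0.88 -0.21 -0.51  2.05 -0.48  0.85 -0.78]
{'x': -0.001, 'y': -0.034, 'z': 0.013, 'rx': 0.011, 'ry': -0.011, 'rz': -0.041}
{'x': 0.004, 'y': -0.034, 'z': 0.015, 'rx': 0.011, 'ry': -0.011, 'rz': -0.041}
{'x': 0.008, 'y': -0.032, 'z': 0.015, 'rx': 0.011, 'ry': -0.011, 'rz': -0.041}
{'x': 0.013, 'y': -0.03, 'z': 0.016, 'rx': 0.011, 'ry': -0.011, 'rz': -0.041}
{'x': 0.017, 'y': -0.028, 'z': 0.017, 'rx': 0.011, 'ry': -0.011, 'rz': -0.041}
{'x': 0.021, 'y': -0.025, 'z': 0.017, 'rx': 0.011, 'ry': -0.011, 'rz': -0.041}
{'x': 0.025, 'y': -0.021, 'z': 0.017, 'rx': 0.011, 'ry': -0.011, 'rz': -0.041}
{'x': 0.028, 'y': -0.017, 'z': 0.017, 'rx': 0.011, 'ry': -0.011, 'rz': -0.041}
{'x': 0.03, 'y': -0.013, 'z': 0.016, 'rx': 0.011, 'ry': -0.011, 'rz': -0.041}
{'x': 0.032, 'y': -0.008, 'z': 0.016, 'rx': 0.011, 'ry': -0.011, 'rz': -0.041}
{'x': 0.033, 'y': -0.004, 'z': 0.015, 'rx': 0.011, 'ry': -0.011, 'rz': -0.041}
{'x': 0.034, 'y': 0.001, 'z': 0.014, 'rx': 0.011, 'ry': -0.011, 'rz': -0.041}
```

Call:
carry_out --commands '[{"x": -0.001, "y": -0.034, "z": 0.013, "rx": 0.011, "ry": -0.011, "rz": -0.041, "claw": 0}, {"x": 0.004, "y": -0.034, "z": 0.015, "rx": 0.011, "ry": -0.011, "rz": -0.041, "claw": 0}, {"x": 0.008, "y": -0.032, "z": 0.015, "rx": 0.011, "ry": -0.011, "rz": -0.041, "claw": 0}, {"x": 0.013, "y": -0.03, "z": 0.016, "rx": 0.011, "ry": -0.011, "rz": -0.041, "claw": 0}, {"x": 0.017, "y": -0.028, "z": 0.017, "rx": 0.011, "ry": -0.011, "rz": -0.041, "claw": 0}, {"x": 0.021, "y": -0.025, "z": 0.017, "rx": 0.011, "ry": -0.011, "rz": -0.041, "claw": 0}, {"x": 0.025, "y": -0.021, "z": 0.017, "rx": 0.011, "ry": -0.011, "rz": -0.041, "claw": 0}, {"x": 0.028, "y": -0.017, "z": 0.017, "rx": 0.011, "ry": -0.011, "rz": -0.041, "claw": 0}, {"x": 0.03, "y": -0.013, "z": 0.016, "rx": 0.011, "ry": -0.011, "rz": -0.041, "claw": 0}, {"x": 0.032, "y": -0.008, "z": 0.016, "rx": 0.011, "ry": -0.011, "rz": -0.041, "claw": 0}, {"x": 0.033, "y": -0.004, "z": 0.015, "rx": 0.011, "ry": -0.011, "rz": -0.041, "claw": 0}, {"x": 0.034, "y": 0.001, "z": 0.014, "rx": 0.011, "ry": -0.011, "rz": -0.041, "claw": 0}]'

```text
clock: 10.9
ee_pos: [0.4693, 0.0415, 0.2313]
tcp_rot: [1.977, 2.436, -0.017]
wrist_force: [0.5, -0.4, 0.4]
opening: 0.0427
finger_force: 0.0
```

Call:
carry_out --commands '[{"x": 0, "y": 0, "z": 0, "rx": 0, "ry": 0, "rz": 0, "claw": 0}]'

```text
clock: 11.0
ee_pos: [0.469, 0.0448, 0.2311]
tcp_rot: [1.977, 2.44, -0.012]
wrist_force: [-0.9, 0.2, -0.9]
opening: 0.0427
finger_force: 0.0
```

```bash
python3 -c "
from h import *
stat();print(np.degrees((cur()[1].inv()*rot(0)).as_rotvec()))
show(w([-152,0,190]),rot(0),2)"
```

```text
11.0 bin [-156.3    5.6  231.1] err rot to bin [126.2 128.2  -0.7] F [-0.9  0.2 -0.9] 0.042664603404283775 joints [ 0.51  0.22 -0.77  1.69  0.17  1.3  -0.08]
[-0.27898765  0.34079103  0.90032158]
{'x': -0.011, 'y': 0.009, 'z': 0.082, 'rx': -0.001, 'ry': 0.001, 'rz': 0.003}
{'x': -0.011, 'y': 0.009, 'z': 0.082, 'rx': -0.001, 'ry': 0.001, 'rz': 0.003}
```

Call:
carry_out --commands '[{"x": -0.011, "y": 0.009, "z": 0.082, "rx": 0, "ry": 0.001, "rz": 0.003, "claw": 0}, {"x": -0.011, "y": 0.009, "z": 0.082, "rx": 0, "ry": 0.001, "rz": 0.003, "claw": 0}, {"x": 0, "y": 0, "z": 0.08, "rx": 0, "ry": 0, "rz": 0, "claw": 0}, {"x": 0, "y": 0, "z": 0.08, "rx": 0, "ry": 0, "rz": 0, "claw": 0}, {"x": 0, "y": 0, "z": 0.06, "rx": 0, "ry": 0, "rz": 0, "claw": 0}, {"x": 0, "y": 0, "z": 0, "rx": 0, "ry": 0, "rz": 0, "claw": 0}]'

```text
clock: 11.6
ee_pos: [0.4722, 0.0347, 0.1339]
tcp_rot: [-2.01, -2.409, 0.013]
wrist_force: [-0.3, -1.0, -0.2]
opening: 0.0424
finger_force: 0.0
```

```bash
python3 -c "
from h import *
stat()
import cv2
a=r.camera('scene')[100:230,270:440,::-1];t=r.camera('top')[150:270,260:420,::-1]
f=lambda i:cv2.resize(i,(390,int(i.shape[0]*390/i.shape[1])),interpolation=cv2.INTER_CUBIC)
A,B=f(a),f(t);h=max(len(A),len(B));p=lambda i:cv2.copyMakeBorder(i,0,h-len(i),0,0,0)
cv2.imwrite('pics/c5.png',np.hstack([p(A),p(B)]))"
```

```text
11.6 bin [-155.2   -4.9  133.9] err rot to bin [-127.9 -126.2    0.7] F [-0.3 -1.  -0.2] 0.04238764156627333 joints [ 0.48  0.33 -0.73  1.83  0.25  1.08 -0.16]
```

View pics/c5.png

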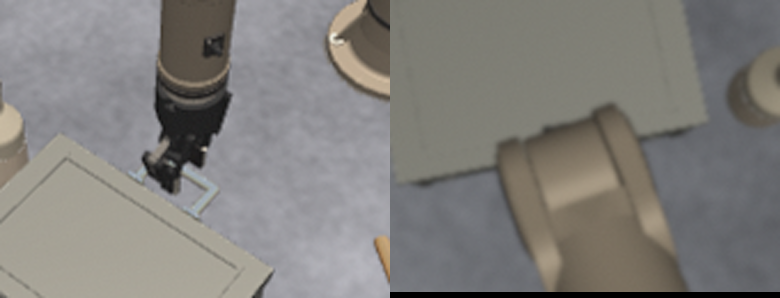

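The picture shows the fingers straddling the bar between its legs, and the tool is about 3 mm short in x, so I'll shift and close.

Call:
carry_out --commands '[{"x": 0.01, "y": 0.012, "z": 0.012, "rx": 0, "ry": 0, "rz": 0, "claw": 0}, {"x": 0, "y": 0, "z": 0, "rx": 0, "ry": 0, "rz": 0, "claw": 1}, {"x": 0, "y": 0, "z": 0, "rx": 0, "ry": 0, "rz": 0, "claw": 1}, {"x": 0, "y": 0, "z": 0, "rx": 0, "ry": 0, "rz": 0, "claw": 1}, {"x": 0, "y": 0, "z": 0, "rx": 0, "ry": 0, "rz": 0, "claw": 1}, {"x": 0, "y": 0, "z": 0, "rx": 0, "ry": 0, "rz": 0, "claw": 1}]' --squeeze 40

```text
clock: 12.3
ee_pos: [0.4725, 0.0385, 0.1331]
tcp_rot: [-2.004, -2.412, 0.02]
wrist_force: [-8.1, -1.0, 8.4]
opening: 0.0109
finger_force: 38.9
```

```bash
cat >> h.py <<'E'
def arc(p0,a0,a1,n):
    # TCP start p0 (bin mm) at lid angle a0; tool keeps vertical
    o=np.array([-256,1]);ra=lambda a:np.array([o[0]*np.cos(a)+o[1]*np.sin(a),-o[0]*np.sin(a)+o[1]*np.cos(a)])
    A=np.linspace(a0,a1,n+1)
    for i in range(n):
        d=(ra(A[i+1])-ra(A[i]))/250;print(f"a={np.degrees(A[i+1]):.0f} y={d[0]:.3f} z={-d[1]:.3f}")
E
python3 -c "
from h import *
stat()
arc(None,0,np.pi/4,24)"
```

```text
12.3 bin [-154.1   -1.2  133.1] err rot to bin [-127.6 -126.4    1.1] F [-8.1 -1.   8.4] 0.010888191273493723 joints [ 0.47  0.33 -0.73  1.83  0.25  1.09 -0.17]
a=2 y=0.001 z=-0.034
a=4 y=0.002 z=-0.033
a=6 y=0.003 z=-0.033
a=7 y=0.004 z=-0.033
a=9 y=0.005 z=-0.033
a=11 y=0.006 z=-0.033
a=13 y=0.007 z=-0.033
a=15 y=0.008 z=-0.032
a=17 y=0.009 z=-0.032
a=19 y=0.010 z=-0.032
a=21 y=0.011 z=-0.032
a=22 y=0.012 z=-0.031
a=24 y=0.013 z=-0.031
a=26 y=0.014 z=-0.030
a=28 y=0.015 z=-0.030
a=30 y=0.016 z=-0.029
a=32 y=0.017 z=-0.029
a=34 y=0.018 z=-0.028
a=36 y=0.019 z=-0.027
a=37 y=0.020 z=-0.027
a=39 y=0.021 z=-0.026
a=41 y=0.022 z=-0.025
a=43 y=0.023 z=-0.025
a=45 y=0.023 z=-0.024
```

Call:
carry_out --commands '[{"x": 0, "y": 0.001, "z": -0.034, "rx": 0, "ry": 0, "rz": 0, "claw": 1}, {"x": 0, "y": 0.002, "z": -0.033, "rx": 0, "ry": 0, "rz": 0, "claw": 1}, {"x": 0, "y": 0.003, "z": -0.033, "rx": 0, "ry": 0, "rz": 0, "claw": 1}, {"x": 0, "y": 0.004, "z": -0.033, "rx": 0, "ry": 0, "rz": 0, "claw": 1}, {"x": 0, "y": 0.005, "z": -0.033, "rx": 0, "ry": 0, "rz": 0, "claw": 1}, {"x": 0, "y": 0.006, "z": -0.033, "rx": 0, "ry": 0, "rz": 0, "claw": 1}]'

```text
clock: 12.9
ee_pos: [0.4769, 0.0394, 0.1811]
tcp_rot: [-2.003, -2.41, 0.023]
wrist_force: [-6.2, -2.3, -2.0]
opening: 0.0107
finger_force: 38.9
```

```bash
python3 -c "
from h import *
stat()"
```

```text
12.9 bin [-149.6   -1.2  181.1] err rot to bin [-127.5 -126.3    1.2] F [-6.2 -2.3 -2. ] 0.010661207713467008 joints [ 0.49  0.29 -0.74  1.74  0.21  1.2  -0.13]
```

Call:
carry_out --commands '[{"x": 0, "y": 0.007, "z": -0.033, "rx": 0, "ry": 0, "rz": 0, "claw": 1}, {"x": 0, "y": 0.008, "z": -0.032, "rx": 0, "ry": 0, "rz": 0, "claw": 1}, {"x": 0, "y": 0.009, "z": -0.032, "rx": 0, "ry": 0, "rz": 0, "claw": 1}, {"x": 0, "y": 0.01, "z": -0.032, "rx": 0, "ry": 0, "rz": 0, "claw": 1}, {"x": 0, "y": 0.011, "z": -0.032, "rx": 0, "ry": 0, "rz": 0, "claw": 1}, {"x": 0, "y": 0.012, "z": -0.031, "rx": 0, "ry": 0, "rz": 0, "claw": 1}, {"x": 0, "y": 0.013, "z": -0.031, "rx": 0, "ry": 0, "rz": 0, "claw": 1}, {"x": 0, "y": 0.014, "z": -0.03, "rx": 0, "ry": 0, "rz": 0, "claw": 1}, {"x": 0, "y": 0.015, "z": -0.03, "rx": 0, "ry": 0, "rz": 0, "claw": 1}, {"x": 0, "y": 0.016, "z": -0.029, "rx": 0, "ry": 0, "rz": 0, "claw": 1}]'

```text
clock: 13.9
ee_pos: [0.5043, 0.0449, 0.2596]
tcp_rot: [-2.001, -2.409, 0.028]
wrist_force: [-12.7, -1.2, 2.9]
opening: 0.0102
finger_force: 39.0
```

```bash
python3 -c "
from h import *
stat()"
```

```text
13.9 bin [-121.7   -1.1  259.6] err rot to bin [-127.4 -126.3    1.5] F [-12.7  -1.2   2.9] 0.01020566195154857 joints [ 0.46  0.3  -0.75  1.54  0.21  1.41 -0.12]
```

Call:
carry_out --commands '[{"x": 0, "y": 0.013, "z": -0.029, "rx": 0, "ry": 0, "rz": 0, "claw": 1}, {"x": 0, "y": 0.014, "z": -0.028, "rx": 0, "ry": 0, "rz": 0, "claw": 1}, {"x": 0, "y": 0.015, "z": -0.027, "rx": 0, "ry": 0, "rz": 0, "claw": 1}, {"x": 0, "y": 0.017, "z": -0.027, "rx": 0, "ry": 0, "rz": 0, "claw": 1}, {"x": 0, "y": 0.019, "z": -0.026, "rx": 0, "ry": 0, "rz": 0, "claw": 1}, {"x": 0, "y": 0.021, "z": -0.025, "rx": 0, "ry": 0, "rz": 0, "claw": 1}, {"x": 0, "y": 0.022, "z": -0.025, "rx": 0, "ry": 0, "rz": 0, "claw": 1}, {"x": 0, "y": 0, "z": 0, "rx": 0, "ry": 0, "rz": 0, "claw": 1}, {"x": 0, "y": 0, "z": 0, "rx": 0, "ry": 0, "rz": 0, "claw": 1}]'

```text
clock: 14.8
ee_pos: [0.5373, 0.0514, 0.3079]
tcp_rot: [-2.005, -2.413, 0.017]
wrist_force: [-8.4, -2.4, 4.6]
opening: 0.01
finger_force: 39.3
```

```bash
python3 -c "
from h import *
stat()
import cv2
a=r.camera('scene')[90:300,230:480,::-1]
cv2.imwrite('pics/c6.png',cv2.resize(a,None,fx=2.8,fy=2.8,interpolation=cv2.INTER_CUBIC))
cv2.imwrite('pics/top6.png',r.camera('top')[:,:,::-1])"
```

```text
14.8 bin [-88.   -1.  307.9] err rot to bin [-127.6 -126.5    0.9] F [-8.4 -2.4  4.6] 0.009986108073009028 joints [ 0.4   0.35 -0.75  1.36  0.24  1.53 -0.14]
```

View pics/c6.png

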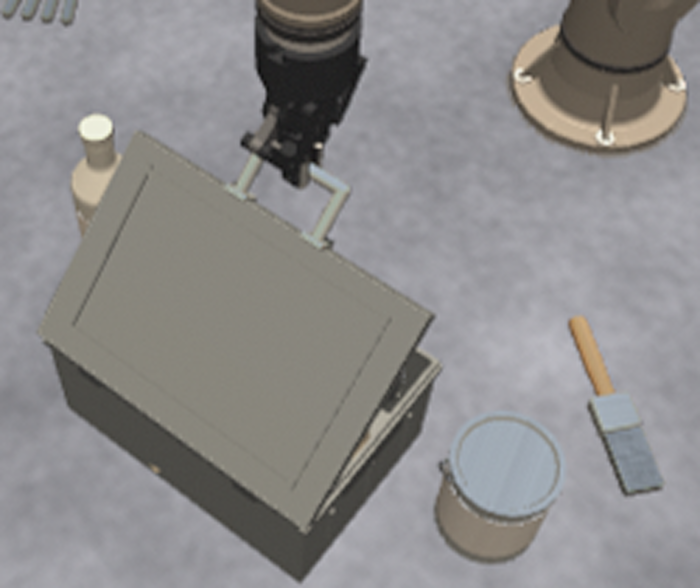

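The scene crop shows the lid up with its front corners at (140,133) and (435,317). The bottle, tin and brush haven't moved. I'll fit the lid angle from the corners.

```bash
cat > ang.py <<'E'
from h import *
C=lambda u,v:(np.array([u,v])+.5)/2.8-.5+[230,90]
def lid(x,y,z,a,q):
    p=R.from_rotvec([0,a,0]).apply([x,y,z])+[104,0,149]
    return R.from_rotvec([0,0,q[2]]).apply(p/1000)+[q[0],q[1],0]
M=[(-208,-154,5),(-208,154,5)]
def fit(uv,q0=Q):
    I=[(-208,-154,5),(-208,154,5)]
    # closed-lid corner pixel residuals of the scene view calibrate the bias
    c0=[S(180,123),S(477,315)]
    bias=[c0[i]-proj("scene",lid(*I[i],0,q0))[0] for i in range(2)]
    for i in range(2):
        f=lambda a:proj("scene",lid(*I[i],a[0],q0))[0]+bias[i]-uv[i]
        f0=lambda a:proj("scene",lid(*I[i],a[0],q0))[0]-uv[i]
        s=least_squares(f,[.7]);s0=least_squares(f0,[.7]);print(i,np.degrees(s.x),s.fun.round(2),np.degrees(s0.x),s0.fun.round(2))
    s=least_squares(lambda v:np.concatenate([proj("scene",lid(*I[i],v[0],[v[1],v[2],q0[2]]))[0]-uv[i] for i in range(2)]+[(np.array(v[1:])-q0[:2])/.002]),[.7,*q0[:2]])
    print('joint',np.degrees(s.x[0]),s.x[1:],s.fun.round(2))
E
python3 -c "
from ang import *
fit([C(140,133),C(435,317)])"
```

```text
0 [39.29921245] [-0.06  0.26] [38.90647878] [ 0.09 -0.37]
1 [36.75658977] [-0.03  0.69] [37.24047061] [ 0.   -0.24]
joint 38.739437587565675 [0.62353811 0.06983792] [ 0.33 -0.21 -0.47 -0.05  0.02  0.27]
```

```bash
python3 -c "
from ang import *
for d in(36,38,40,42,44):
  a=np.radians(d);g=lambda p:((proj('scene',lid(*p,a,Q))[0]-[230,90]+.5)*2.8-.5).round(0)
  print(d,'bar L',g((-256,40,1)),'FR',g((-208,-154,5)),'FL',g((-208,154,5)),'leg',g((-208,40,1)),'tipTCP?',proj('top',lid(-208,-154,5,a,Q)).round(1),proj('top',lid(-208,154,5,a,Q)).round(1))
p,_=cur();print('TCP',((proj('scene',p)[0]-[230,90]+.5)*2.8-.5).round(0),'bar est z',p[2]+.019)
"
python3 -c "
import cv2
a=cv2.imread('pics/top6.png')[90:280,220:420];cv2.imwrite('pics/top6c.png',cv2.resize(a,None,fx=3.1,fy=3.1,interpolation=cv2.INTER_CUBIC))"
```

```text
36 bar L [353. 194.] FR [146. 134.] FL [436. 316.] leg [323. 245.] tipTCP? [[394.4 173.3]] [[250.3 201.6]]
38 bar L [349. 193.] FR [142. 132.] FL [434. 316.] leg [320. 244.] tipTCP? [[394.4 170.7]] [[249.5 199.2]]
40 bar L [346. 192.] FR [138. 131.] FL [432. 317.] leg [317. 243.] tipTCP? [[394.3 168.1]] [[248.6 196.7]]
42 bar L [342. 191.] FR [134. 131.] FL [429. 317.] leg [314. 243.] tipTCP? [[394.2 165.4]] [[247.8 194.1]]
44 bar L [338. 191.] FR [129. 130.] FL [426. 318.] leg [310. 243.] tipTCP? [[394.1 162.6]] [[246.9 191.4]]
TCP [303. 175.] bar est z 0.32679620929692366
```

View pics/top6c.png

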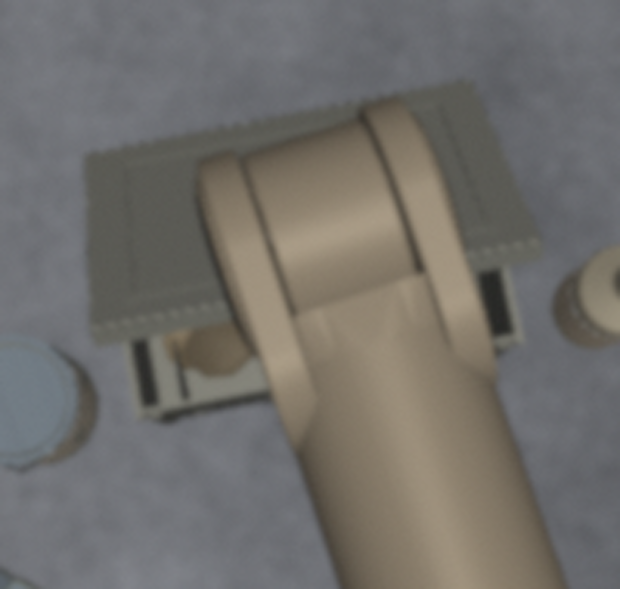

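The top crop shows the lid's front top edge from about (90,323) to (535,237), which reads as about 41 to 42°. The scene view reads 38 to 39°. A joint fit should settle it.

```bash
cat > jf.py <<'E'
from ang import *
T6=lambda u,v:(np.array([u,v])+.5)/3.1-.5+[220,90]
closed=[((-208,154,5),S(317,505)*0+S(477,315),Tp(233,384)),((-208,-154,5),S(180,123),Tp(640,302)),((0,154,5),S(317,505),Tp(187,115)),((0,-154,5),S(17,285),Tp(583,38)),((-261,40,1),S(399,200),Tp(397,421)),((-261,-40,1),S(320,152),Tp(508,402))]
def jf(opn):
    def f(v):
        q=v[:3];a=v[3];bs=v[4:6];bt=v[6:8];o=[]
        for m,s,t in closed:o+=[proj("scene",lid(*m,0,q))[0]+bs-s,proj("top",lid(*m,0,q))[0]+bt-t]
        for cam,m,uv in opn:o.append(proj(cam,lid(*m,a,q))[0]+(bs if cam=="scene" else bt)-uv)
        return np.concatenate(o+[v[4:]/.8])
    s=least_squares(f,[*Q,.7,0,0,0,0],loss='soft_l1')
    print('angle',np.degrees(s.x[3]).round(2),'q',s.x[:3].round(4),'bias',s.x[4:].round(2),'open res',f(s.x)[24:-4].round(1))
    return s.x
E
python3 -c "
from jf import *
sc=[('scene',(-208,-154,5),C(140,133)),('scene',(-208,154,5),C(435,317)),('scene',(0,-154,5),C(42,338)),('scene',(0,154,5),C(303,527))]
tp=[('top',(-208,154,5),T6(90,323)),('top',(-208,-154,5),T6(535,237))]
x=jf(sc+tp);jf(sc);jf(tp)
h=np.array([lid(-256,0,1,0,x),lid(0,0,0,0,x)]);print('handle0,hinge',h.round(4))
p,_=cur();d=p+[0,0,.017]-h[1];print('from TCP',np.degrees(np.arctan2(d[2],np.linalg.norm(d[:2]))), np.linalg.norm(d))
d=np.array([.4725,.0385,.1331+.017])-h[1];print('closed r',np.linalg.norm(d))
"
```

```text
angle 41.52 q [0.6227 0.0694 0.1947] bias [ 0.29  0.59  0.25 -0.07] open res [-1.4 -0.3 -1.3  0.3 -1.8 -1.2  0.7  2.  -0.4  1.3  2.2  0.1]
angle 38.97 q [0.6225 0.0688 0.1955] bias [0.13 0.73 0.15 0.06] open res [ 0.2  0.1 -0.4 -0.  -2.  -1.3  0.5  1.8]
angle 42.02 q [0.6231 0.0691 0.1933] bias [0.06 0.57 0.21 0.2 ] open res [-0.6  0.6  2.3 -0.4]
handle0,hinge [[0.4736 0.04   0.15  ]
 [0.7247 0.0895 0.149 ]]
from TCP 42.58195306132221 0.2598060252671071
closed r 0.25732424887101174
```

Call:
carry_out --commands '[{"x": 0, "y": 0.008, "z": -0.012, "rx": 0, "ry": 0, "rz": 0, "claw": 1}, {"x": 0, "y": 0.008, "z": -0.012, "rx": 0, "ry": 0, "rz": 0, "claw": 1}, {"x": 0, "y": 0.009, "z": -0.012, "rx": 0, "ry": 0, "rz": 0, "claw": 1}, {"x": 0, "y": 0.009, "z": -0.012, "rx": 0, "ry": 0, "rz": 0, "claw": 1}, {"x": 0, "y": 0, "z": 0, "rx": 0, "ry": 0, "rz": 0, "claw": 1}, {"x": 0, "y": 0, "z": 0, "rx": 0, "ry": 0, "rz": 0, "claw": 1}, {"x": 0, "y": 0, "z": 0, "rx": 0, "ry": 0, "rz": 0, "claw": 1}]' --squeeze 50

```text
clock: 15.6
ee_pos: [0.5481, 0.0536, 0.3197]
tcp_rot: [-2.007, -2.415, 0.009]
wrist_force: [-6.6, 0.9, 3.0]
opening: 0.0097
finger_force: 49.2
```

```bash
python3 -c "
from h import *
stat()
import cv2
h=np.array([.7247,.0895,.149]);p,_=cur()
for s in(.019,.017,.013):
  d=p+[0,0,s]-h;print(s,'ang',np.degrees(np.arctan2(d[2],np.linalg.norm(d[:2]))), np.linalg.norm(d))
a=r.camera('scene')[90:270,230:400,::-1];t=r.camera('top')[90:230,230:410,::-1]
A=cv2.resize(a,(400,424),interpolation=cv2.INTER_CUBIC);B=cv2.resize(t,(400,311),interpolation=cv2.INTER_CUBIC)
cv2.imwrite('pics/c7.png',np.hstack([A,cv2.copyMakeBorder(B,0,113,0,0,0)]))"
```

```text
15.6 bin [-77.   -1.  319.7] err rot to bin [-127.8 -126.6    0.5] F [-6.6  0.9  3. ] 0.009699557883179681 joints [ 0.38  0.37 -0.74  1.31  0.25  1.56 -0.14]
0.019 ang 46.46645298045703 0.2616184844303727
0.017 ang 46.163082171034375 0.2601721889782452
0.013 ang 45.546152484771476 0.25730184795664574
```

View pics/c7.png

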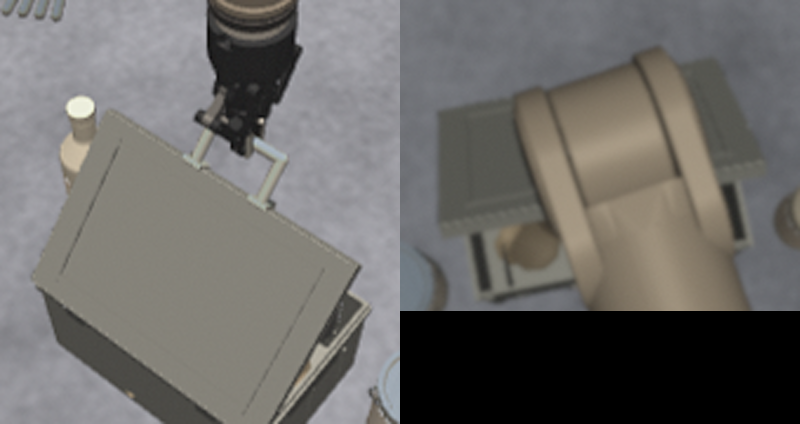

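```bash
python3 -c "
from jf import *
C7=lambda u,v:(np.array([u,v])+.5)/2.353-.5+[230,90]
T7=lambda u,v:(np.array([u,v])+.5)/2.222-.5+[230,90]
sc=[('scene',(-208,-154,5),C7(110,111)),('scene',(-208,154,5),C7(360,266)),('scene',(0,-154,5),C7(33,277))]
tp=[('top',(-208,154,5),T7(40,222)),('top',(-208,-154,5),T7(358,156))]
jf(sc+tp);jf(sc);jf(tp)
for d in (41,43,45,47):
  a=np.radians(d);print(d,*[((proj('top',lid(*p,a,Q))[0]-[230,90]+.5)*2.222-.5).round(0) for p in((-208,154,5),(-208,154,-8),(-208,-154,5),(-208,-154,-8))])
"
```

```text
angle 45.35 q [0.6226 0.0693 0.1954] bias [ 0.33  0.44  0.26 -0.12] open res [-1.2 -0.5 -0.9  0.8 -0.9  1.7 -1.1  0.4  3.4  0.8]
angle 43.2 q [0.6225 0.0687 0.194 ] bias [0.12 0.59 0.15 0.04] open res [ 0.3 -0.4 -0.2  0.4 -1.2  1.5]
angle 45.74 q [0.6231 0.0691 0.1958] bias [0.08 0.6  0.21 0.2 ] open res [-1.2 -0.1  3.4  0.3]
41 [ 41. 235.] [ 44. 245.] [366. 171.] [366. 182.]
43 [ 39. 229.] [ 43. 239.] [365. 165.] [366. 176.]
45 [ 37. 223.] [ 41. 234.] [365. 159.] [366. 170.]
47 [ 35. 216.] [ 39. 228.] [365. 152.] [365. 164.]
```

The top view and the arm both put the lid at 45 to 46°, and the scene view reads about 43°. I'll take 45°. A few still rows will show whether the hold drifts.

Call:
carry_out --commands '[{"x": 0, "y": 0, "z": 0, "rx": 0, "ry": 0, "rz": 0, "claw": 1}, {"x": 0, "y": 0, "z": 0, "rx": 0, "ry": 0, "rz": 0, "claw": 1}, {"x": 0, "y": 0, "z": 0, "rx": 0, "ry": 0, "rz": 0, "claw": 1}, {"x": 0, "y": 0, "z": 0, "rx": 0, "ry": 0, "rz": 0, "claw": 1}, {"x": 0, "y": 0, "z": 0, "rx": 0, "ry": 0, "rz": 0, "claw": 1}, {"x": 0, "y": 0, "z": 0, "rx": 0, "ry": 0, "rz": 0, "claw": 1}, {"x": 0, "y": 0, "z": 0, "rx": 0, "ry": 0, "rz": 0, "claw": 1}, {"x": 0, "y": 0, "z": 0, "rx": 0, "ry": 0, "rz": 0, "claw": 1}]'

```text
clock: 16.5
ee_pos: [0.5481, 0.0535, 0.3197]
tcp_rot: [-2.007, -2.415, 0.009]
wrist_force: [-6.0, 0.1, 2.3]
opening: 0.0098
finger_force: 49.2
```

The hold is steady.

```bash
python3 -c "
from bench import r
print(r.sign_off())"
```

```text
the job is handed in; nothing more can be done
None
```

I pushed the flap up against its stop, then lifted the lid and handed in at 16.5 s, still holding it steady at about 45° (estimates ran from 43° to 46°); the bottle, tin and brush showed no sign of moving, and the hand-in returned no verdict.

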